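# Set the sockets back on the socket rail in order of size

### The arm

A 6-joint arm with a two-finger parallel gripper is mounted at the origin on a cart in front of the work surface, level with it; the furniture and walls round the work are solid. World frame = base frame: x ahead of the robot, y to its left, z up, the work surface at z = 0. Lengths are in m, angles in degrees, forces in N, time in s.
With the tool pointing down it reaches from about 0.4 to 0.825 m from the base axis. Payload 7 kg.
Tool frame: the origin (TCP) lies at the very end of the fingers, on their centre line; the grasp point (between the pads) lies 19 mm behind it (ctrl.grip_point_offset is the distance from the TCP to the grasp point, in m); x points along the fingers, z is the direction in which the jaws open and shut, and the axes are right-handed (so a half turn about x gives the same grasp; the last joint's range is limited). The gripper opens to 88 mm and grips with 3 to 60 N. Pads are 19 mm wide; open, the fingers measure 130 mm over their backs; the gripper's body (78 mm by 193 mm) begins 47 mm behind the grasp point.
Start: joints at [-57.405, 20.546, 0.682, 0, -70.136, -16.507], TCP at [0.187, -0.649, 0.227] pointing down, gripper open.
Joint ranges: [-176.03, 176.03], [-82.01, 121.73], [-58.28, 71.71], [-173.87, 95.51], [-174.79, -0.11], [-173.66, 173.66]. Speed limits (degrees/s): [136.94, 136.94, 172.46, 180, 180, 180].

### API

Orientations are given as [roll, pitch, yaw] about the fixed x, y, z axes, in that order (R = Rz(yaw) Ry(pitch) Rx(roll)).
In Python, from plant import get_obs, snapshot, calibration, close_job, ctrl gives the robot as it stands.
- The arm moves only by the tool move_arm, never from a script. Its argument "commands" is a list that holds one entry, the list of rows, each a list of 4 numbers: the shift along the tool's x, y, z in cm, then the turn about the tool's x in rad. In form: [[[dx, dy, dz, spin], ...]]. A call has 1 to 8 rows; each row shifts and turns the commanded pose from where the row before left it, along the tool's axes as they then stand; what a row does not reach is not made up. A row lasts 1/10 s, in which the tool goes at most 50 mm and 8.59 degrees, less where a joint would pass 70% of its speed; a pose out of reach is approached as far as the arm can. A call with a gripper value outside its range is refused whole. "jaw" is the finger opening in cm, from 0 to 8.76, set as the call begins (left out, the last holds). The fingers move at their own pace and stop on an object; the grip force is fixed at half the most. Time passes only in rows, so rows that do not move let the fingers close. It gives the time, the measured TCP pose, the force and the opening at its end, in the units of the state.
- get_obs(): the state, without advancing time (a new reading comes with each control period).
- snapshot(name): name is "scene" or "top" or "wrist"; returns (picture, depth): 420x560x3 uint8, red, green, blue; 420x560 float32, m along the optical axis (not along the pixel's ray), 0 where there is no reading.
- calibration(name): a dict with "mtx" (3x3 intrinsics, pixels), "k1" (the pictures are not rectified: a ray, as slopes to the right and down, at radius r is drawn at 1 + k1 r^2 times it, then the intrinsics apply), "T" (4x4, takes a point from camera to world coordinates); the wrist camera has in their place "tool_from_camera" (4x4, takes a point from camera to tool coordinates, whose origin is the TCP and whose axes are the tool frame's). Camera axes: x right, y up, looking along -z (the intrinsics and any distortion apply to the point x, -y, -z); pixel columns grow to the right and rows downward; lengths in m; the calibration is good to about 2 mm. A picture is of the moment at which its call begins: read the wrist's pose just before it. calibration takes no time and is no camera call.
- close_job(): hands the job in, once; it reports no verdict.
The state is a dict: "clock": time; "joint_pos": joint angles; "qvel": joint speeds; "tau": joint torques, N m; "tool_pos": TCP position; "orientation": TCP orientation; "force": force on the tool from outside, world axes, zero at the start; "moment": the same for the moment, N m; "opening": finger opening in m.
Only numpy, scipy, OpenCV 4.12 (cv2) and the standard library are available. Lean on these libraries where they do the work, as an engineer would, in place of code of your own. Each camera call takes 0.05 s, during which the arm holds its last target. There are 200 camera calls.

### The job

Put the four loose steel sockets back on the black socket rail, standing upright with one centred on each white ring mark, in order of size: the smallest next to the red end stop, rising to the largest next to the blue one. Leave the ratchet and the gold tin where they are.

Things in the scene. Friction and masses are not known exactly. Their poses are not given: they have to be found in the camera images.
- rail: socket rail fixed to the bench: a flat black strip 66 x 374 mm, its top 12 mm above the bench. Origin at the centre of its underside, on the bench; z up, y along the strip. Four white ring marks (55 mm across, each with a centre dot, flush with the top) lie on its centre line, x = 0, at y = -105, -35, +35 and +105 mm
- stop_red: red end stop, fixed on one end of the rail (either end): block 58 mm across the rail, 26 mm along it, 18 mm high. Origin at the centre of its underside, on the rail's top and centre line, 165 mm from the rail's centre and 60 mm from the nearest mark's centre
- stop_blue: blue end stop, the same block, on the rail's other end
- socket_xs: the smallest of four loose steel spanner sockets: upright round cylinder 18 mm in diameter, 34 mm tall, with a hexagon bore 12 mm across flats open at the top. Origin at the centre of its underside; z up along its axis
- socket_s: the second smallest of four loose steel spanner sockets: upright round cylinder 26 mm in diameter, 40 mm tall, with a hexagon bore 18 mm across flats open at the top. Origin at the centre of its underside; z up along its axis
- socket_m: the second largest of four loose steel spanner sockets: upright round cylinder 34 mm in diameter, 47 mm tall, with a hexagon bore 25 mm across flats open at the top. Origin at the centre of its underside; z up along its axis
- socket_l: the largest of four loose steel spanner sockets: upright round cylinder 42 mm in diameter, 54 mm tall, with a hexagon bore 32 mm across flats open at the top. Origin at the centre of its underside; z up along its axis
- ratchet: bystander: ratchet handle with black grip, 218 mm long, 37 mm high, lying on the bench right of the rail. Origin at the middle of its underside, y along it
- gold_tin: bystander: dull gold open tin, 70 mm in diameter, 75 mm tall, standing left of the rail. Origin at the centre of its underside
Things that resemble listed ones, but are neither listed nor needed, are in the scene too. Leave any brown or green look-alike of the socket_m alone.

How it is judged (in metres and radians):
At the end, for the whole second after the job is handed in: Counted from the red end stop, the smallest, second smallest, second largest and largest socket stand on the first to fourth mark, each centred within 12 mm along and across the rail, on the rail's top, upright within 0.1 rad, released and at rest (horizontal distance between socket_xs and stop_red between 0.048 and 0.072 m and x of socket_xs in the frame of rail between -0.012 and 0.012 m and z of socket_xs in the frame of rail between 0.009 and 0.016 m and angle between each of socket_xs, socket_s, socket_m, socket_l's own z axis and vertical below 0.1 rad and linear speed of each of socket_xs, socket_s, socket_m, socket_l below 0.02 m/s and contact force between each of socket_xs, socket_s, socket_m, socket_l and the fingers below 0.1 N and horizontal distance between socket_s and stop_red between 0.118 and 0.142 m and x of socket_s in the frame of rail between -0.012 and 0.012 m and z of socket_s in the frame of rail between 0.009 and 0.016 m and horizontal distance between socket_m and stop_red between 0.188 and 0.212 m and x of socket_m in the frame of rail between -0.012 and 0.012 m and z of socket_m in the frame of rail between 0.009 and 0.016 m and horizontal distance between socket_l and stop_red between 0.258 and 0.282 m and x of socket_l in the frame of rail between -0.012 and 0.012 m and z of socket_l in the frame of rail between 0.009 and 0.016 m); the robot touches nothing.
It fails at once if the ratchet is displaced by more than 30 mm (distance of ratchet from where it was at the start of the episode above 0.03 m).
It fails at once if the gold tin is displaced by more than 30 mm (distance of gold_tin from where it was at the start of the episode above 0.03 m).
It also fails if it takes over 86 s, if anything falls off the work surface, if the arm or the gripper's body presses on something with over 40 N, if the wrist force passes 120 N, or if a joint passes its speed limit or range.

## Working session

There is one attempt and no reset: what is moved stays moved. The work goes in short steps, Python scripts to look and compute and a tool call to move; the robot and the scene stay as the last step left them, time stands still between calls to the robot, and variables do not carry over. Pictures are saved under pics/ and viewed, about 12 in all and at most 16, crops included, and the job is handed in when it is done.

Besides the shell and the picture viewer there is one more tool, called after "Call:" by a JSON object that holds its "name" and its "arguments". move_arm: Moves the arm, as the interface text tells. Its arguments: {"type":"object","properties":{"commands":{"type":"array"},"jaw":{"type":"number"}},"required":["commands"]}

```bash
mkdir -p pics
cat > h.py <<'E'
import numpy as np, cv2
from plant import get_obs, snapshot, calibration, close_job, ctrl
from scipy.spatial.transform import Rotation as R
def toolT(o):
    T=np.eye(4);T[:3,:3]=R.from_euler('xyz',o['orientation'],degrees=True).as_matrix();T[:3,3]=o['tool_pos'];return T
def grab(n,f=None):
    o=get_obs();p,d=snapshot(n);c=calibration(n)
    T=np.array(c['T']) if 'T' in c else toolT(o)@np.array(c['tool_from_camera'])
    if f: cv2.imwrite('pics/'+f,p[:,:,::-1])
    return p,d,np.array(c['mtx']),c['k1'],T
def rays(uv,K,k1):
    q=(np.asarray(uv,float).reshape(-1,2)-K[:2,2])/[K[0,0],K[1,1]]
    s=q.copy()
    for _ in range(20): s=q/(1+k1*(s**2).sum(1,keepdims=True))
    return np.c_[s[:,0],-s[:,1],-np.ones(len(s))]
def onplane(uv,z,K,k1,T):
    r=rays(uv,K,k1)@T[:3,:3].T; t=(z-T[2,3])/r[:,2]
    return T[:3,3]+r*t[:,None]
def cloud(d,K,k1,T):
    h,w=d.shape;u,v=np.meshgrid(np.arange(w),np.arange(h))
    P=rays(np.c_[u.ravel(),v.ravel()],K,k1)*d.reshape(-1,1)
    return (P@T[:3,:3].T+T[:3,3]).reshape(h,w,3)
E
python3 - <<'E'
from h import *
print(get_obs())
for n in('top','scene'):
    p,d,K,k1,T=grab(n,n+'0.png');np.savez(n+'0.npz',p=p,d=d,K=K,k1=k1,T=T);print(n,K.round(1),k1,T.round(3))
print(ctrl.grip_point_offset, calibration('wrist'))
E
```

```text
{'clock': 0.0, 'joint_pos': array([-5.74037546e+01,  2.05907308e+01,  6.34335627e-01, -2.11581427e-02,
       -7.01337153e+01, -1.65076764e+01]), 'qvel': array([-0.00441646, -0.07056057,  0.01294831,  0.02403205, -0.07887496,
        0.07437414]), 'tau': array([ 1.62617314e-03, -5.82720315e+01,  2.93067920e+01,  6.99747339e+00,
        6.91502384e-03, -1.48123891e-04]), 'tool_pos': array([ 0.18691971, -0.64810869,  0.22563162]), 'orientation': array([  4.06201472,  89.9077197 , 110.14337797]), 'force': array([-1.00419406, -0.26411484, -0.50057812]), 'moment': array([-0.00322314, -0.06113776, -0.03118654]), 'opening': 0.08745375430387309}
top [[481.1   0.  287.3]
 [  0.  481.1 205.5]
 [  0.    0.    1. ]] -0.0667092377294168 [[-0.025  0.99  -0.141  0.382]
 [-1.    -0.025  0.002 -0.011]
 [-0.002  0.141  0.99   1.273]
 [ 0.     0.     0.     1.   ]]
scene [[445.8   0.  283.2]
 [  0.  445.8 207.1]
 [  0.    0.    1. ]] -0.024616572552912223 [[-0.797  0.298 -0.526 -0.095]
 [-0.605 -0.399  0.689  0.814]
 [-0.005  0.867  0.498  0.648]
 [ 0.     0.     0.     1.   ]]
0.0188 {'mtx': array([[365.37636513,   0.        , 282.30720304],
       [  0.        , 365.37636513, 208.10272465],
       [  0.        ,   0.        ,   1.        ]]), 'k1': -0.05597156684829085, 'tool_from_camera': array([[ 5.02480736e-04,  2.82615816e-01, -9.59233052e-01,
        -1.58365607e-01],
       [ 2.60098863e-04,  9.59233104e-01,  2.82615967e-01,
         7.66553693e-02],
       [ 9.99999840e-01, -3.91504505e-04,  4.08488104e-04,
         8.62953498e-04],
       [ 0.00000000e+00,  0.00000000e+00,  0.00000000e+00,
         1.00000000e+00]])}
```

View pics/top0.png

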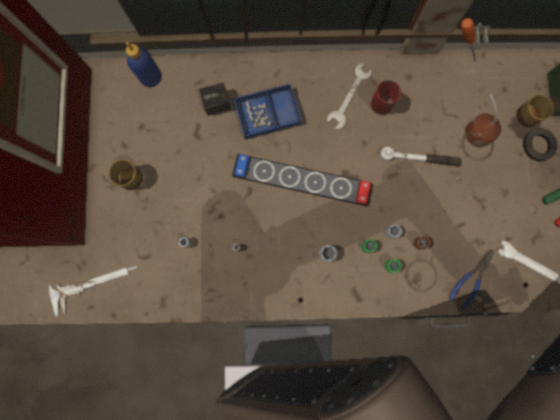

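View pics/scene0.png

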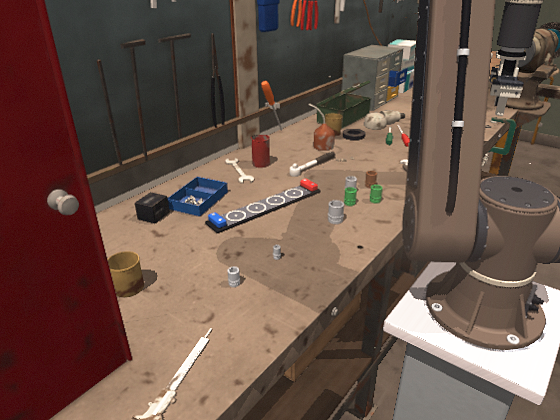

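Top view: blue stop at (242,166), red at (364,191), and white rings between them. The sockets stand at about (184,242), (237,247), (329,254) and (395,231). The last has green and brown look-alikes beside it.

```bash
cat > m.py <<'E'
from h import *
D=np.load('top0.npz');p,d,K,k1,T=[D[k] for k in('p','d','K','k1','T')]
C=cloud(d,K,k1,T)
def pos(u,v,htop):
    P=C[v-16:v+17,u-16:u+17].reshape(-1,3);P=P[(P[:,2]>htop-.012)&(P[:,2]<htop+.008)]
    (a,b),r=cv2.minEnclosingCircle(P[:,:2].astype(np.float32)*1000) 
    return a,b,r,len(P),P[:,2].max()
for n,u,v,h in(('s',184,242,.04),('xs',237,247,.034),('l',329,254,.054),('m',395,231,.047),('g1',371,246,.047),('g2',394,266,.047),('br',424,242,.047)):
    print(n,np.round(pos(u,v,h),3), 'bench',np.median(C[v-30:v+30,u-30:u+30,2]).round(3))
hsv=cv2.cvtColor(p,cv2.COLOR_RGB2HSV)
win=np.zeros(d.shape,bool);win[145:212,225:380]=1
for n,m in(('blue',(hsv[...,0]>100)&(hsv[...,0]<130)),('red',(hsv[...,0]<8)|(hsv[...,0]>172))):
    m=m&(hsv[...,1]>140)&(hsv[...,2]>90)&win
    k,l,s,c=cv2.connectedComponentsWithStats(m.astype(np.uint8));i=1+s[1:,4].argmax()
    print(n,s[i],c[i],onplane(c[i],.030,K,k1,T).round(4))
# rings
g=((p.min(2)>110)&win).astype(np.uint8)
cs,_=cv2.findContours(g,cv2.RETR_EXTERNAL,cv2.CHAIN_APPROX_NONE)
for c in cs:
    if len(c)>30:
        e=cv2.minEnclosingCircle(c);f=cv2.fitEllipse(c);print('ring',f,onplane(f[0],.012,K,k1,T).round(4))
E
python3 m.py
```

```text
s [4.70349e+02 2.57775e+02 1.31090e+01 5.20000e+01 4.40000e-02] bench 0.001
xs [4.54806e+02 1.21332e+02 8.46600e+00 2.30000e+01 3.80000e-02] bench 0.001
l [ 4.33009e+02 -1.13830e+02  2.10010e+01  8.20000e+01  5.90000e-02] bench 0.001
m [ 4.84940e+02 -2.84804e+02  1.68770e+01  7.60000e+01  5.20000e-02] bench 0.001
g1 [ 4.65861e+02 -2.37564e+02  3.88520e+01  7.50000e+01  5.20000e-02] bench 0.001
g2 [ 3.96416e+02 -2.79599e+02  1.75260e+01  7.80000e+01  5.30000e-02] bench 0.001
br [ 4.53460e+02 -3.58497e+02  1.74830e+01  8.00000e+01  5.20000e-02] bench 0.001
blue [235 155  13  21 141] [241.19148936 165.78723404] [[0.6689 0.1062 0.03  ]]
red [357 181  14  23 208] [363.20673077 191.8125    ] [[ 0.5911 -0.2131  0.03  ]]
ring ((340.28985595703125, 187.38331604003906), (20.855274200439453, 22.29997444152832), 93.80709838867188) [[ 0.6076 -0.1554  0.012 ]]
ring ((314.719970703125, 181.9499969482422), (20.55870246887207, 22.52444076538086), 98.84455108642578) [[ 0.624  -0.0878  0.012 ]]
ring ((289.08404541015625, 176.2742919921875), (20.802448272705078, 22.499435424804688), 95.58168029785156) [[ 0.6411 -0.0198  0.012 ]]
ring ((263.55255126953125, 170.76744079589844), (20.698686599731445, 22.009963989257812), 89.97650909423828) [[0.6579 0.0482 0.012 ]]
```

```bash
cat >> h.py <<'E'
RD=np.array([.0503,.2036,0]);RD/=np.linalg.norm(RD);JX=np.array([RD[1],-RD[0],0])
def to(x,y,z,o=None):
    o=o or get_obs();A=toolT(o);r=A[:3,:3]
    d=r.T@(np.array([x,y,z])-A[:3,3])*100
    # desired jaw dir = +-JX
    zt=r[:,2];best=[]
    for s in(1,-1):
        j=r.T@(s*JX);best.append(np.arctan2(-j[1],j[2]))
    print('t',o['clock'],'at',A[:3,3].round(4),'open',round(o['opening'],4),'F',o['force'].round(1),'delta cm',d.round(2),'spin',np.round(best,3),'j6',o['joint_pos'][5].round(1),'tilt',np.degrees(np.arccos(-r[2,0])).round(2))
    return r
E
python3 -c "
from h import *
print(to(.485,-.285,.10).round(3))"
```

```text
t 0.1 at [ 0.1869 -0.6482  0.2257] open 0.088 F [-0.3  0.1 -0.6] delta cm [ 12.61 -38.7   26.62] spin [ 2.094 -1.048] j6 -16.5 tilt 0.09
[[-0.001 -0.961 -0.277]
 [ 0.001 -0.277  0.961]
 [-1.     0.     0.002]]
```

Call:
{"name": "move_arm", "arguments": {"commands": [[[0, -2, 1.4, -0.13], [0, -4, 2.75, 0], [0, -4.0, 2.75, 0], [0, -4.0, 2.75, 0], [0, -4.0, 2.75, 0], [0, -4.0, 2.75, 0], [0, -4.0, 2.75, 0], [0, -4.0, 2.75, 0]]], "jaw": 6.4}}

```text
clock: 0.9
tool_pos: [0.3827, -0.3394, 0.2265]
orientation: [-30.1, 90.0, 83.4]
force: [0.9, -0.0, 0.5]
opening: 0.0644
```

Call:
{"name": "move_arm", "arguments": {"commands": [[[0, 0, 0, -0.13], [0, 0, 0, -0.13], [0, 0, 0, -0.13], [0, 0, 0, -0.13], [0, 0, 0, -0.13], [0, 0, 0, -0.13], [0, 0, 0, -0.13], [0, 0, 0, 0]]]}}

```text
clock: 1.7
tool_pos: [0.382, -0.3411, 0.2263]
orientation: [-21.8, 90.0, 143.9]
force: [0.0, 0.0, 0.3]
opening: 0.064
```

```bash
python3 -c "
from h import *
print(to(.485,-.285,.10).round(3))"
```

```text
t 1.7 at [ 0.382  -0.3411  0.2263] open 0.064 F [0.  0.  0.3] delta cm [12.63 -7.97 -8.61] spin [ 3.136 -0.006] j6 5.6 tilt 0.03
[[-0.    -0.246 -0.969]
 [ 0.    -0.969  0.246]
 [-1.    -0.     0.   ]]
```

Call:
{"name": "move_arm", "arguments": {"commands": [[[1, -2, -2.15, 0], [2, -2, -2.15, 0], [2, -2.0, -2.15, 0], [2, -2, -2.15, 0], [2, 0, 0, 0], [1.6, 0, 0, 0], [0, 0, 0, 0], [0, 0, 0, 0]]]}}

```text
clock: 2.5
tool_pos: [0.4852, -0.2851, 0.1207]
orientation: [22.4, 90.0, -172.0]
force: [0.5, -0.8, 0.4]
opening: 0.0637
```

```bash
cat >> h.py <<'E'
def look(x,y,h,f=None,R=.03):
    """rim centre near x,y from wrist depth"""
    p,d,K,k1,T=grab('wrist',f);C=cloud(d,K,k1,T).reshape(-1,3)
    q=C[(d.ravel()>0)&(np.hypot(C[:,0]-x,C[:,1]-y)<R)&(C[:,2]>h-.006)&(C[:,2]<h+.008)]
    c,r=cv2.minEnclosingCircle(q[:,:2].astype(np.float32)*1000)
    print('rim',np.round(c,1),'r',round(r,1),'n',len(q),'z',q[:,2].max().round(4));return np.array(c)/1000
E
python3 -c "
from h import *
c=look(.485,-.285,.047,'w1.png')
print(to(*c,.012).round(3))"
```

```text
rim [ 484.6 -285.9] r 17.1 n 914 z 0.0501
t 2.55 at [ 0.4857 -0.2853  0.1213] open 0.0641 F [-0.1 -0.4  0.6] delta cm [10.93  0.08  0.1 ] spin [ 3.132 -0.009] j6 -3.9 tilt 0.04
[[ 0.001 -0.249 -0.968]
 [-0.    -0.968  0.249]
 [-1.     0.    -0.001]]
```

View pics/w1.png

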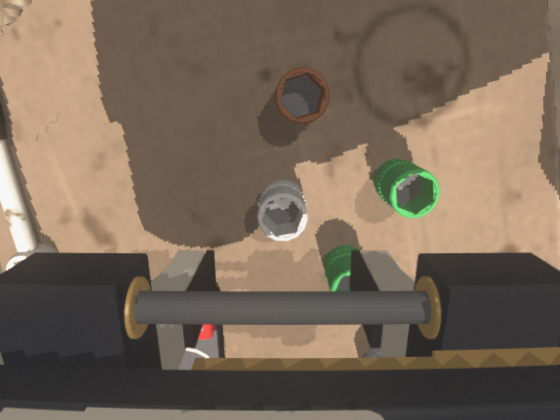

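The steel socket rim is at (283,215) under the jaws. The green one at (345,270) sits off to the side of the right finger and is clear. I'll descend and grip.

Call:
{"name": "move_arm", "arguments": {"commands": [[[3, 0, 0.1, 0], [3, 0, 0, 0], [2, 0, 0, 0], [1.5, 0, 0, 0], [1, 0, 0, 0], [0, 0, 0, 0]]]}}

```text
clock: 3.15
tool_pos: [0.4841, -0.2849, 0.0153]
orientation: [3.8, 90.0, 169.4]
force: [0.1, -0.2, -0.1]
opening: 0.0641
```

Call:
{"name": "move_arm", "arguments": {"commands": [[[0, 0, 0, 0], [0, 0, 0, 0], [0, 0, 0, 0], [0, 0, 0, 0], [0, 0, 0, 0], [-3, 0, 0, 0], [-4, 0, 0, 0], [0, 0, 0, 0]]], "jaw": 2}}

```text
clock: 3.95
tool_pos: [0.4875, -0.2858, 0.0905]
orientation: [174.8, 89.5, -19.5]
force: [1.0, 0.3, -1.2]
opening: 0.0337
```

```bash
python3 -c "
from h import *
to(.6411,-.0198,.1)"
```

```text
t 3.95 at [ 0.4875 -0.2858  0.0905] open 0.0337 F [ 1.   0.3 -1.2] delta cm [ -0.9  -29.56  -8.35] spin [ 3.135 -0.007] j6 -3.8 tilt 0.46
```

Call:
{"name": "move_arm", "arguments": {"commands": [[[0, -2, -0.55, 0], [0, -4, -1.13, 0], [0, -4.5, -1.3, 0], [0, -4.5, -1.3, 0], [0, -4.5, -1.25, 0], [0, -4.5, -1.25, 0], [0, -4, -1.1, 0], [0, -1.5, -0.4, 0]]]}}

```text
clock: 4.75
tool_pos: [0.639, -0.0161, 0.0848]
orientation: [-126.1, 90.0, 39.8]
force: [-0.8, -0.1, -1.9]
opening: 0.0333
```

Call:
{"name": "move_arm", "arguments": {"commands": [[[0, 0, 0, 0], [0, 0, 0, 0], [0, 0, 0, 0]]]}}

```text
clock: 5.05
tool_pos: [0.6366, -0.0204, 0.0852]
orientation: [21.0, 89.9, -173.4]
force: [0.1, -0.2, -1.9]
opening: 0.0332
```

```bash
python3 -c "
from h import *
p,d,K,k1,T=grab('wrist','w2.png')
to(.6411,-.0198,.029)"
```

```text
t 5.1 at [ 0.6368 -0.0206  0.0854] open 0.0333 F [-0.7  0.4 -2.4] delta cm [ 5.64 -0.18 -0.4 ] spin [ 3.133 -0.009] j6 -30.1 tilt 0.04
```

View pics/w2.png

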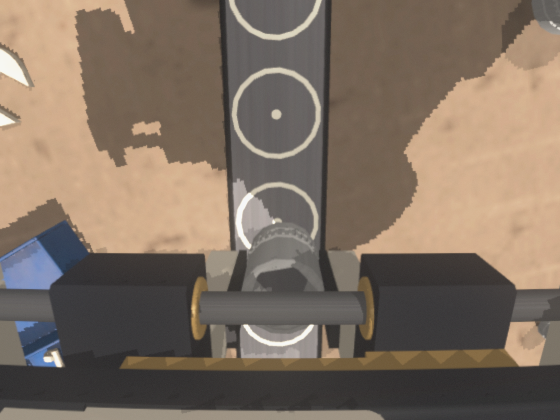

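```bash
python3 -c "
from h import *
c=calibration('wrist');K=np.array(c['mtx']);T=toolT(get_obs())@np.array(c['tool_from_camera'])
print(onplane([[276.5,114.5],[277.5,220],[275,-5]],.012,K,c['k1'],T).round(4))"
```

```text
[[ 0.6228 -0.087   0.012 ]
 [ 0.6395 -0.0206  0.012 ]
 [ 0.6067 -0.1524  0.012 ]]
```

The rings at (276,114) and (277,220) match the top view to 1–2 mm. I'll lower the socket.

Call:
{"name": "move_arm", "arguments": {"commands": [[[2, -0.1, -0.35, 0], [1.5, 0, 0, 0], [1, 0, 0, 0], [0.6, 0, 0, 0], [0.4, 0, 0, 0], [0, 0, 0, 0], [0, 0, 0, 0]]]}}

```text
clock: 5.8
tool_pos: [0.6415, -0.0193, 0.0311]
orientation: [-161.8, 90.0, 3.8]
force: [-0.2, -0.5, -1.7]
opening: 0.0336
```

```bash
python3 -c "
from h import *
to(.6404,-.0200,.0275)"
```

```text
t 5.8 at [ 0.6415 -0.0193  0.0311] open 0.0336 F [-0.2 -0.5 -1.7] delta cm [0.36 0.1  0.09] spin [ 3.134 -0.008] j6 -30.0 tilt 0.04
```

Call:
{"name": "move_arm", "arguments": {"commands": [[[0.2, 0, 0, 0], [0.15, 0, 0, 0], [0, 0, 0, 0], [0, 0, 0, 0]]]}}

```text
clock: 6.2
tool_pos: [0.6416, -0.0192, 0.0282]
orientation: [-162.4, 89.9, 3.3]
force: [-1.5, -0.0, 6.4]
opening: 0.0336
```

Call:
{"name": "move_arm", "arguments": {"commands": [[[0, 0, 0, 0], [0, 0, 0, 0], [0, 0, 0, 0], [-2, 0, 0, 0], [-4, 0, 0, 0], [-4, 0, 0, 0], [0, 0, 0, 0]]], "jaw": 6.8}}

```text
clock: 6.9
tool_pos: [0.6449, -0.019, 0.1334]
orientation: [-160.3, 89.4, 5.4]
force: [0.8, 1.4, 0.7]
opening: 0.0679
```

```bash
python3 -c "
from h import *
look(.6404,-.02,.059)
to(.433,-.1138,.13)"
```

```text
rim [640.5 -19.8] r 17.1 n 920 z 0.0608
t 6.95 at [ 0.6433 -0.019   0.1305] open 0.068 F [ 0.2 -0.1 -1. ] delta cm [-0.09 14.38 18.03] spin [ 3.134 -0.007] j6 -30.0 tilt 0.36
```

m is standing on its mark. Next is the largest.

Call:
{"name": "move_arm", "arguments": {"commands": [[[0, 1, 1.3, 0], [0, 2.5, 3.1, 0], [0, 2.8, 3.5, 0], [0, 2.8, 3.5, 0], [0, 2.8, 3.5, 0], [0, 1.8, 2.3, 0], [0, 0.6, 0.7, 0], [0, 0, 0, 0]]], "jaw": 7.4}}

```text
clock: 7.75
tool_pos: [0.4314, -0.114, 0.1269]
orientation: [-54.7, 90.0, 111.0]
force: [0.4, -0.2, 0.3]
opening: 0.074
```

Call:
{"name": "move_arm", "arguments": {"commands": [[[0, 0, 0, 0], [0, 0, 0, 0]]]}}

```text
clock: 7.95
tool_pos: [0.4335, -0.1132, 0.1269]
orientation: [83.8, 90.0, -110.5]
force: [0.2, -0.3, -0.5]
opening: 0.0739
```

```bash
python3 -c "
from h import *
c=look(.433,-.1138,.054,R=.035)
to(*c,.02)"
```

```text
rim [ 432.1 -112.4] r 21.2 n 1236 z 0.0559
t 8.0 at [ 0.4334 -0.1132  0.1268] open 0.0741 F [-0.4 -0.3 -0.9] delta cm [10.68 -0.06  0.14] spin [ 3.134 -0.007] j6 -25.0 tilt 0.02
```

Call:
{"name": "move_arm", "arguments": {"commands": [[[3, -0.1, 0.15, 0], [3, 0, 0, 0], [2.2, 0, 0, 0], [1.5, 0, 0, 0], [1, 0, 0, 0], [0, 0, 0, 0], [0, 0, 0, 0]]]}}

```text
clock: 8.7
tool_pos: [0.4317, -0.1121, 0.0202]
orientation: [61.0, 90.0, -133.3]
force: [0.9, -0.3, 0.8]
opening: 0.074
```

Call:
{"name": "move_arm", "arguments": {"commands": [[[0, 0, 0, 0], [0, 0, 0, 0], [0, 0, 0, 0], [0, 0, 0, 0], [0, 0, 0, 0], [-2, 0, 0, 0], [-4, 0, 0, 0], [-1.5, 0, 0, 0]]], "jaw": 3}}

```text
clock: 9.5
tool_pos: [0.4323, -0.1122, 0.0976]
orientation: [-165.3, 89.8, 0.5]
force: [0.5, 0.5, -1.8]
opening: 0.0416
```

```bash
python3 -c "
from h import *
to(.6575,.0482,.1)"
```

```text
t 9.5 at [ 0.4323 -0.1122  0.0976] open 0.0416 F [ 0.5  0.5 -1.8] delta cm [ -0.17 -21.11 -17.87] spin [ 3.134 -0.007] j6 -25.2 tilt 0.16
```

Call:
{"name": "move_arm", "arguments": {"commands": [[[0, -1.5, -1.27, 0], [0, -3.2, -2.7, 0], [0, -3.5, -2.96, 0], [0, -3.5, -2.96, 0], [0, -3.5, -2.96, 0], [0, -3.5, -2.96, 0], [0, -1.8, -1.6, 0], [0, -0.6, -0.5, 0]]]}}

```text
clock: 10.3
tool_pos: [0.6586, 0.05, 0.0927]
orientation: [33.0, 89.9, -161.3]
force: [-1.5, 0.1, -2.4]
opening: 0.0414
```

Call:
{"name": "move_arm", "arguments": {"commands": [[[0, 0, 0, 0], [0, 0, 0, 0], [0, 0, 0, 0]]]}}

```text
clock: 10.6
tool_pos: [0.6559, 0.0472, 0.0949]
orientation: [22.1, 90.0, -172.3]
force: [0.1, -0.6, -2.1]
opening: 0.0414
```

```bash
python3 -c "
from h import *
to(.6573,.0482,.0325)"
```

```text
t 10.6 at [0.6559 0.0472 0.0949] open 0.0414 F [ 0.1 -0.6 -2.1] delta cm [ 6.24 -0.13 -0.12] spin [ 3.133 -0.008] j6 -35.4 tilt 0.05
```

Call:
{"name": "move_arm", "arguments": {"commands": [[[2, -0.1, -0.1, 0], [2, 0, 0, 0], [1.2, 0, 0, 0], [0.6, 0, 0, 0], [0.2, 0, 0, 0], [0.1, 0, 0, 0], [0, 0, 0, 0], [0, 0, 0, 0]]]}}

```text
clock: 11.4
tool_pos: [0.6586, 0.0487, 0.0348]
orientation: [-148.8, 89.9, 16.9]
force: [0.1, -0.8, -2.0]
opening: 0.0416
```

```bash
python3 -c "
from h import *
to(.6573,.0482,.0325)"
```

```text
t 11.4 at [0.6586 0.0487 0.0348] open 0.0416 F [ 0.1 -0.8 -2. ] delta cm [0.23 0.08 0.11] spin [ 3.134 -0.008] j6 -35.4 tilt 0.07
```

Call:
{"name": "move_arm", "arguments": {"commands": [[[0.15, 0, 0.1, 0], [0.1, 0, 0, 0], [0, 0, 0, 0], [0, 0, 0, 0]]]}}

```text
clock: 11.8
tool_pos: [0.6573, 0.049, 0.0325]
orientation: [-153.8, 90.0, 11.9]
force: [-2.7, 1.2, 5.9]
opening: 0.0416
```

Call:
{"name": "move_arm", "arguments": {"commands": [[[0, 0, 0, 0], [0, 0, 0, 0], [0, 0, 0, 0], [-2, 0, 0, 0], [-4, 0, 0, 0], [-4, 0, 0, 0], [0, 0, 0, 0]]], "jaw": 7.0}}

```text
clock: 12.5
tool_pos: [0.6608, 0.0495, 0.138]
orientation: [-155.2, 89.4, 10.5]
force: [0.3, 0.5, 0.2]
opening: 0.0698
```

```bash
python3 -c "
from h import *
look(.6575,.048,.066)
look(.6404,-.02,.059)
to(.4703,.2578,.11)"
```

```text
rim [656.6  49. ] r 21.1 n 1222 z 0.068
rim [640.4 -20.2] r 17.1 n 951 z 0.0614
t 12.6 at [0.6578 0.0491 0.1328] open 0.0704 F [-0.9 -0.3 -0.9] delta cm [  2.26 -15.58  23.33] spin [ 3.134 -0.008] j6 -35.5 tilt 0.16
```

Call:
{"name": "move_arm", "arguments": {"commands": [[[0, -1, 1.5, 0], [0, -2.5, 3.74, 0], [0, -2.7, 4.05, 0], [0, -2.7, 4.05, 0], [0, -2.7, 4.05, 0], [0, -2.3, 3.4, 0], [0, -1.2, 1.8, 0], [0, -0.5, 0.75, 0]]], "jaw": 5.6}}

```text
clock: 13.4
tool_pos: [0.4672, 0.2589, 0.1306]
orientation: [51.2, 89.9, -143.0]
force: [-0.4, -0.9, 0.6]
opening: 0.0561
```

Call:
{"name": "move_arm", "arguments": {"commands": [[[0.5, 0, 0, 0], [0, 0, 0, 0], [0, 0, 0, 0]]]}}

```text
clock: 13.7
tool_pos: [0.4699, 0.2568, 0.1259]
orientation: [63.5, 89.9, -130.9]
force: [-0.3, -0.2, 0.8]
opening: 0.0562
```

```bash
python3 -c "
from h import *
c=look(.4703,.2578,.04)
to(*c,.010)"
```

```text
rim [470.1 258.3] r 13.1 n 573 z 0.0418
t 13.75 at [0.47   0.2568 0.1261] open 0.0561 F [-0.2 -0.1 -0. ] delta cm [11.61 -0.16  0.03] spin [ 3.132 -0.009] j6 -64.0 tilt 0.06
```

Call:
{"name": "move_arm", "arguments": {"commands": [[[3, -0.15, 0, 0], [3, 0, 0, 0], [2.5, 0, 0, 0], [1.7, 0, 0, 0], [0.9, 0, 0, 0], [0.4, 0, 0, 0], [0, 0, 0, 0], [0, 0, 0, 0]]]}}

```text
clock: 14.55
tool_pos: [0.4706, 0.2595, 0.0124]
orientation: [-122.2, 89.9, 43.5]
force: [-0.2, 0.1, 0.3]
opening: 0.0562
```

Call:
{"name": "move_arm", "arguments": {"commands": [[[0, 0, 0, 0], [0, 0, 0, 0], [0, 0, 0, 0], [0, 0, 0, 0], [0, 0, 0, 0], [-2, 0, 0, 0], [-4, 0, 0, 0], [-4, 0, 0, 0]]], "jaw": 1.5}}

```text
clock: 15.35
tool_pos: [0.4693, 0.2585, 0.1119]
orientation: [61.1, 89.8, -133.2]
force: [0.8, 0.8, -1.0]
opening: 0.0253
```

```bash
python3 -c "
from h import *
to(.6235,-.0875,.11)"
```

```text
t 15.35 at [0.4693 0.2585 0.1119] open 0.0253 F [ 0.8  0.8 -1. ] delta cm [  0.23  29.71 -23.5 ] spin [ 3.134 -0.008] j6 -64.1 tilt 0.15
```

Call:
{"name": "move_arm", "arguments": {"commands": [[[0, 2, -1.58, 0], [0, 3.7, -2.93, 0], [0, 3.9, -3.08, 0], [0, 3.9, -3.08, 0], [0, 3.9, -3.08, 0], [0, 3.9, -3.08, 0], [0, 3.9, -3.08, 0], [0, 3, -2.4, 0]]]}}

```text
clock: 16.15
tool_pos: [0.6168, -0.0719, 0.1112]
orientation: [23.7, 90.0, -170.7]
force: [0.2, 0.8, -1.9]
opening: 0.0256
```

Call:
{"name": "move_arm", "arguments": {"commands": [[[0, 1.2, -0.95, 0], [0, 0.3, -0.24, 0], [0, 0, 0, 0], [0, 0, 0, 0], [0, 0, 0, 0]]]}}

```text
clock: 16.65
tool_pos: [0.6239, -0.0854, 0.1117]
orientation: [-93.0, 90.0, 72.7]
force: [-0.1, 1.0, -1.4]
opening: 0.025
```

```bash
python3 -c "
from h import *
to(.6234,-.0875,.0245)"
```

```text
t 16.65 at [ 0.6239 -0.0854  0.1117] open 0.025 F [-0.1  1.  -1.4] delta cm [ 8.72  0.22 -0.  ] spin [ 3.135 -0.006] j6 -24.2 tilt 0.01
```

Call:
{"name": "move_arm", "arguments": {"commands": [[[2.5, 0.2, 0, 0], [2.5, 0, 0, 0], [2, 0, 0, 0], [1, 0, 0, 0], [0.3, 0, 0, 0], [0, 0, 0, 0], [0, 0, 0, 0], [0, 0, 0, 0]]]}}

```text
clock: 17.45
tool_pos: [0.6244, -0.0885, 0.0297]
orientation: [-160.1, 89.9, 5.6]
force: [0.4, 0.4, -2.1]
opening: 0.0253
```

```bash
python3 -c "
from h import *
to(.6234,-.0875,.0245)"
```

```text
t 17.45 at [ 0.6244 -0.0885  0.0297] open 0.0253 F [ 0.4  0.4 -2.1] delta cm [ 0.52 -0.07  0.12] spin [ 3.134 -0.008] j6 -24.0 tilt 0.1
```

Call:
{"name": "move_arm", "arguments": {"commands": [[[0.3, 0, 0.1, 0], [0.2, 0, 0, 0], [0, 0, 0, 0], [0, 0, 0, 0]]]}}

```text
clock: 17.85
tool_pos: [0.6228, -0.0885, 0.0238]
orientation: [174.8, 90.0, -19.5]
force: [-1.1, 0.7, 2.6]
opening: 0.0257
```

Call:
{"name": "move_arm", "arguments": {"commands": [[[0, 0, 0, 0], [0, 0, 0, 0], [0, 0, 0, 0], [-2, 0, 0, 0], [-4, 0, 0, 0], [-4, 0, 0, 0], [0, 0, 0, 0]]], "jaw": 5.4}}

```text
clock: 18.55
tool_pos: [0.6264, -0.0884, 0.1298]
orientation: [-166.2, 89.4, -0.4]
force: [0.4, 0.4, 0.4]
opening: 0.0541
```

```bash
python3 -c "
from h import *
look(.6234,-.0875,.052)
to(.4548,.1213,.11)"
```

```text
rim [621.7 -89.2] r 13.1 n 606 z 0.054
t 18.6 at [ 0.6248 -0.0883  0.1269] open 0.0541 F [-0.8 -0.9 -0.5] delta cm [  1.6  -16.1   21.66] spin [ 3.134 -0.007] j6 -24.0 tilt 0.36
```

Call:
{"name": "move_arm", "arguments": {"commands": [[[0, -1.2, 1.6, 0], [0, -2.6, 3.5, 0], [0, -2.8, 3.77, 0], [0, -2.8, 3.77, 0], [0, -2.8, 3.77, 0], [0, -2.3, 3.1, 0], [0, -1.1, 1.5, 0], [0, -0.4, 0.6, 0]]], "jaw": 5}}

```text
clock: 19.4
tool_pos: [0.4515, 0.1212, 0.1231]
orientation: [21.6, 90.0, -172.6]
force: [0.3, -0.1, 1.4]
opening: 0.05
```

Call:
{"name": "move_arm", "arguments": {"commands": [[[0.5, 0, 0, 0], [0, 0, 0, 0], [0, 0, 0, 0]]]}}

```text
clock: 19.7
tool_pos: [0.4532, 0.1193, 0.118]
orientation: [55.5, 89.9, -138.9]
force: [0.4, -0.6, -0.2]
opening: 0.05
```

```bash
python3 -c "
from h import *
c=look(.4548,.1213,.034)
to(*c,.007)"
```

```text
rim [454.1 123.2] r 9.2 n 316 z 0.037
t 19.75 at [0.4533 0.1193 0.1181] open 0.0505 F [-0.2 -0.1  0.2] delta cm [11.11 -0.41  0.02] spin [ 3.132 -0.009] j6 -53.3 tilt 0.05
```

Call:
{"name": "move_arm", "arguments": {"commands": [[[3, -0.4, 0, 0], [3, 0, 0, 0], [2.3, 0, 0, 0], [1.5, 0, 0, 0], [0.8, 0, 0, 0], [0.3, 0, 0, 0], [0, 0, 0, 0], [0, 0, 0, 0]]]}}

```text
clock: 20.55
tool_pos: [0.4545, 0.1242, 0.0102]
orientation: [-130.9, 89.9, 34.8]
force: [0.4, 0.2, 0.2]
opening: 0.0502
```

Call:
{"name": "move_arm", "arguments": {"commands": [[[0, 0, 0, 0], [0, 0, 0, 0], [0, 0, 0, 0], [0, 0, 0, 0], [0, 0, 0, 0], [-2, 0, 0, 0], [-4, 0, 0, 0], [-4, 0, 0, 0]]], "jaw": 0.8}}

```text
clock: 21.35
tool_pos: [0.4532, 0.1234, 0.1102]
orientation: [52.2, 89.9, -142.1]
force: [0.8, 0.7, -0.8]
opening: 0.017
```

```bash
python3 -c "
from h import *
to(.6067,-.1545,.11)"
```

```text
t 21.35 at [0.4532 0.1234 0.1102] open 0.017 F [ 0.8  0.7 -0.8] delta cm [  0.03  23.13 -21.75] spin [ 3.134 -0.008] j6 -53.7 tilt 0.14
```

Call:
{"name": "move_arm", "arguments": {"commands": [[[0, 1.8, -1.7, 0], [0, 3.3, -3.1, 0], [0, 3.4, -3.2, 0], [0, 3.4, -3.2, 0], [0, 3.4, -3.2, 0], [0, 3.4, -3.2, 0], [0, 2.8, -2.65, 0], [0, 1.2, -1.1, 0]]]}}

```text
clock: 22.15
tool_pos: [0.6055, -0.1517, 0.1088]
orientation: [41.3, 90.0, -153.2]
force: [-1.2, 1.4, -1.3]
opening: 0.0172
```

Call:
{"name": "move_arm", "arguments": {"commands": [[[0, 0.4, -0.4, 0], [0, 0, 0, 0], [0, 0, 0, 0], [0, 0, 0, 0]]]}}

```text
clock: 22.55
tool_pos: [0.6072, -0.1524, 0.1098]
orientation: [-104.4, 90.0, 61.4]
force: [0.9, 0.3, -0.3]
opening: 0.0174
```

```bash
python3 -c "
from h import *
to(.6067,-.1545,.0225)"
```

```text
t 22.55 at [ 0.6072 -0.1524  0.1098] open 0.0174 F [ 0.9  0.3 -0.3] delta cm [ 8.73  0.21 -0.01] spin [ 3.135 -0.006] j6 -18.0 tilt 0.01
```

Call:
{"name": "move_arm", "arguments": {"commands": [[[2.5, 0.2, 0, 0], [2.5, 0, 0, 0], [2, 0, 0, 0], [1, 0, 0, 0], [0.3, 0, 0, 0], [0, 0, 0, 0], [0, 0, 0, 0], [0, 0, 0, 0]]]}}

```text
clock: 23.35
tool_pos: [0.6078, -0.1555, 0.0277]
orientation: [-166.5, 89.9, -0.8]
force: [0.1, -0.1, -0.6]
opening: 0.0172
```

```bash
python3 -c "
from h import *
to(.6067,-.1545,.0225)"
```

```text
t 23.35 at [ 0.6078 -0.1555  0.0277] open 0.0172 F [ 0.1 -0.1 -0.6] delta cm [ 0.52 -0.07  0.13] spin [ 3.134 -0.008] j6 -17.8 tilt 0.11
```

Call:
{"name": "move_arm", "arguments": {"commands": [[[0.3, 0, 0.1, 0], [0.2, 0, 0, 0], [0, 0, 0, 0], [0, 0, 0, 0]]]}}

```text
clock: 23.75
tool_pos: [0.6061, -0.1554, 0.0218]
orientation: [175.4, 90.0, -18.9]
force: [-1.2, 0.3, 2.6]
opening: 0.0173
```

Call:
{"name": "move_arm", "arguments": {"commands": [[[0, 0, 0, 0], [0, 0, 0, 0], [0, 0, 0, 0], [-2, 0, 0, 0], [-4, 0, 0, 0], [-4, 0, 0, 0], [-4, 0, 0, 0], [0, 0, 0, 0]]], "jaw": 5}}

```text
clock: 24.55
tool_pos: [0.6095, -0.1558, 0.1681]
orientation: [-172.3, 89.4, -6.5]
force: [0.1, -0.4, 0.3]
opening: 0.0498
```

Call:
{"name": "move_arm", "arguments": {"commands": [[[0, 1, 2, 0], [0, 2, 4, 0], [0, 2, 4.0, 0], [0, 2, 4, 0], [0, 1, 2, 0], [0, 0, 0, 0], [0, 0, 0, 0], [0, 0, 0, 0]]]}}

```text
clock: 25.35
tool_pos: [0.4322, -0.1932, 0.1617]
orientation: [-177.9, 90.0, -12.2]
force: [-0.1, 0.4, -1.2]
opening: 0.0502
```

```bash
python3 -c "
from h import *
o=get_obs();print(o['tool_pos'],o['clock'])
p,d,K,k1,T=grab('top','top1.png');C=cloud(d,K,k1,T).reshape(-1,3)
for n,x,y,h in(('xs',.6076,-.1554,.046),('s',.624,-.0878,.052),('m',.6411,-.0198,.059),('l',.6579,.0482,.066)):
    q=C[(np.hypot(C[:,0]-x,C[:,1]-y)<.033)&(C[:,2]>h-.008)&(C[:,2]<h+.02)]
    c,r=cv2.minEnclosingCircle(q[:,:2].astype(np.float32)*1000);v=np.array([c[0]/1000-x,c[1]/1000-y,0])*1000
    print(n,np.round(c,1),round(r,1),'z',q[:,2].max().round(3),'along',(v@RD).round(1),'across',(v@JX).round(1))
im=cv2.resize(p[140:280,160:440,::-1],None,fx=2.8,fy=2.8,interpolation=2);cv2.imwrite('pics/c1.png',im)
"
```

```text
[ 0.43215867 -0.19324138  0.16167016] 25.35
xs [ 606.2 -157.2] 8.9 z 0.05 along -2.1 across -1.0
s [622.7 -90.8] 13.3 z 0.058 along -3.3 across -0.5
m [641.2 -21.8] 17.3 z 0.066 along -1.9 across 0.6
l [657.2  48.4] 21.0 z 0.071 along 0.1 across -0.7
```

View pics/c1.png

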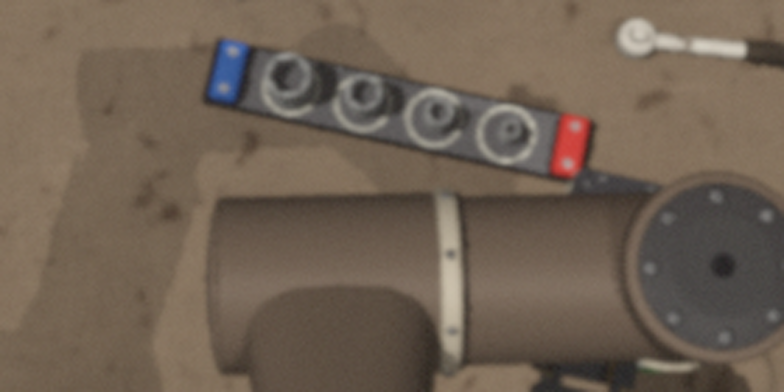

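The sockets stand upright on the rings at about (290,82), (363,98), (437,115) and (507,132), largest by the blue stop and smallest by the red. All are within about 3 mm of centre and the arm is clear of them.

```bash
python3 -c "
from h import *
print(close_job())"
```

```text
the job is handed in; nothing more can be done
None
```

I put all four sockets on the rail in size order, smallest by the red stop and largest by the blue one, and handed the job in at about 25 s of the 86 s allowed. `close_job()` gave no verdict.

- **Sockets:** in the last top view each stands upright on its ring, at most 3.3 mm off along the rail and 1 mm across, against a 12 mm limit. The gripper was open and clear of everything.
- **Camera differences:** the wrist and top cameras disagreed on positions by about 1–2 mm. The top camera's depth read the socket tops 4–7 mm high, an offset it mostly also had (4–5 mm) before anything was moved. The wrist camera's heights for the three larger sockets were within about 2 mm. I did not check the smallest from the wrist after placing it.
- **Bystanders:** I never moved close to the ratchet, the tin or the look-alikes, apart from the green ones beside the second-largest socket, which the fingers cleared. No unexpected contact force showed. I did not re-measure any of their positions at the end.

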